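Raise the sample hood's window to the index clip

TASK

Push the hood's counterweighted window smoothly up with the fingertips from beneath its lip, until the lip is level with the index clip on the hood's left post, and leave it standing there. Do not pinch the lip, and leave the jar, the bottle, the carton and the dish where they are.

Things in the scene. Friction and masses are not known exactly. Their poses are not given: they have to be found in the camera images.
- hood: Bench hood fixed to the bench: two aluminium front posts (24 x 24 mm, 420 mm tall, centres 330 mm apart), clear side panels 205 mm high reaching 202 mm behind them, open back, no roof. Origin on the bench midway between the front posts; x points into the hood (away from the robot at yaw 0), y along the window to the left post, z up. Its place and yaw vary.
- window (a joint): Height of the sliding window in m: 0 at its lower stop, 0.2 at the top. The window (clear pane in a thin aluminium frame, 304 mm wide, 132 mm tall, 12 mm thick, between the posts) is counterweighted and stays wherever it is left; 3 to 5 N moves it. At 0 the lip's mid-height is 95 mm above the bench.
- lip_front (a point): Middle of the lip's front edge, at mid-height. The lip is a shelf in the middle of the window's bottom edge: 120 mm long, 16 mm thick (8 mm above and below this point), sticking out 44 mm in front of the window (50 mm in front of the hood's origin). Aluminium; on top a black rubber strip that starts 10 mm behind the front edge. Below the lip the front is open down to the bench.
- index: Index clip: dark steel block, 36 x 36 mm, 16 mm thick, clamped around the left (+y) front post, with a 14 mm wide finger reaching out to the front as far as the lip does and a 20 mm wide tab reaching 30 mm outward (+y). It does not move; its height on the post varies. Origin on the post's axis at the clip's mid-height; axes as the hood's.
- index_tip (a point): End of the index clip's finger, at the clip's mid-height, 50 mm in front of the post's axis. The lip is level with the clip when lip_front is at this height.
- jar: Bystander: closed jar, diameter 48 mm, 60 mm tall, standing inside the hood. Origin under its centre.
- bottle: Bystander: bottle, diameter 60 mm, 150 mm tall, standing to the right of the hood. Origin under its centre.
- carton: Bystander: brown cardboard carton 75 x 110 x 55 mm (x, y, z), lying to the left of the hood. Origin under its centre.
- dish: Bystander: white bowl, rim diameter 80 mm, 35 mm tall, standing inside the hood. Origin under its centre.

How it is judged:
By the outcome, as a careful person would: the job done as asked, in the order asked, and still so for the second after the job is handed in, with the robot touching nothing.
It also fails if it takes over 42 s, if anything falls off the work surface, if the arm or the gripper's body presses on something with over 40 N, if the wrist force passes 120 N, or if a joint passes its speed limit or range.

ROBOT

A 6-joint arm with a two-finger parallel gripper is mounted at the origin on the work surface. World frame = base frame: x ahead of the robot, y to its left, z up, the work surface at z = 0. Lengths are in mm, angles in degrees, forces in N, time in s.
With the tool pointing down it reaches from about 300 to 850 mm from the base axis. Payload 4.2 kg.
Tool frame: the origin (TCP) lies at the very end of the fingers, on their centre line; the grasp point (between the pads) lies 19 mm behind it; z points along the fingers, y is the line along which they close (so a half turn about z gives the same grasp; the last joint's range is limited). The gripper opens to 91 mm and grips with 3 to 60 N. Pads are 32 mm wide; open, the fingers measure 118 mm over their backs; the gripper's body (76 mm by 178 mm) begins 60 mm behind the grasp point.
Start: joints at [70.015, 18.312, 89.639, -0, 72.044, -1.146], TCP at [185.675, 544.213, 213.976] pointing down, gripper open.
Joint ranges: [-177.97, 177.97], [-48.28, 115.42], [12.27, 149.76], [-77.06, 257.06], [2.81, 150.46], [-146.56, 146.56]. Speed limits (degrees/s): [147.25, 147.25, 180, 180, 180, 180].

INTERFACE

Orientations are given as [roll, pitch, yaw] about the fixed x, y, z axes, in that order (R = Rz(yaw) Ry(pitch) Rx(roll)).
In Python, from workcell import env, eyes gives the robot as it stands.
- The arm moves only by the tool send_rows, never from a script. Its argument "targets" is text: rows parted by semicolons, each of 7 numbers parted by spaces: the shift along the tool's x, y, z in m, then the turn, a rotation vector about the tool's x, y, z in degrees, then the opening in per cent of the stroke, from 0 (shut) to 100 (fully open). A call has 1 to 12 rows; each row is the pose to reach, as a shift and turn from the pose commanded when the call began, along the tool's axes at that moment; what a row does not reach only later rows make up. A row lasts 1/12 s, in which the tool goes at most 41.7 mm and 7.16 degrees, less where a joint would pass 70% of its speed; a pose out of reach is approached as far as the arm can. A call with a gripper value outside its range is refused whole. The fingers move at their own pace and stop on an object; "grip_force" is the grip in N (left out, the last holds). Time passes only in rows, so rows that repeat a pose let the fingers close. It gives the time, the measured TCP pose, the force, the opening and the grip force at its end, in the units of the state.
- env.state(): the state, without advancing time (a new reading comes with each control period).
- eyes.grab_frame(name): name is "scene" or "top" or "wrist"; returns a dict with "image" (400x640x3 uint8, blue, green, red), "fovy" (degrees; the focal length in pixels is half the picture's height over the tangent of half this angle, whatever the lens; pixels are square), "cx", "cy" (the principal point, pixels), "eye" and "attitude" of the camera in the world. Camera axes: x right, y up, looking along -z (the intrinsics and any distortion apply to the point x, -y, -z); pixel columns grow to the right and rows downward; lengths in mm; the calibration is good to about 2 mm. A picture is of the moment at which its call begins. There is no depth.
- env.job_done(): hands the job in; it is judged then, once.
The state is a dict: "time_s": time; "qpos": joint angles; "qvel": joint speeds; "effort": joint torques, N m; "ee_pos": TCP position; "ee_rot": TCP orientation; "force": force on the tool from outside, world axes, zero at the start; "torque": the same for the moment, N m; "gripper_width": finger opening in mm; "gripper_force": force on a finger pad.
Only numpy, scipy, OpenCV 4.12 (cv2) and the standard library are available. Lean on these libraries where they do the work, as an engineer would, in place of code of your own. Each camera call takes 0.05 s, during which the arm holds its last target. There are 200 camera calls.

## Working session

There is one attempt and no reset: what is moved stays moved. The work goes in short steps, Python scripts to look and compute and a tool call to move; the robot and the scene stay as the last step left them, time stands still between calls to the robot, and variables do not carry over. Pictures are saved under pics/ and viewed, at most 10 in all, crops included, and the job is handed in when it is done.

Besides the shell and the picture viewer there is one more tool, called after "Call:" as a command line: name --argument value ..., lists and objects as JSON in quotes. send_rows: Moves the arm, as the interface text tells. Its arguments: {"type":"object","properties":{"targets":{"type":"string"},"grip_force":{"type":"number"}},"required":["targets"]}

```bash
mkdir -p pics; ls; python3 - <<'E'
from workcell import env, eyes
import cv2
for n in ("scene","top"):
    f=eyes.grab_frame(n); cv2.imwrite(f"pics/{n}0.png",f["image"])
    print(n,{k:v for k,v in f.items() if k!="image"})
s=env.state();print(s)
E
```

```text
pics
scene {'fovy': 48.31982877274049, 'cx': 314.0282529699951, 'cy': 201.5293511088197, 'eye': array([1673.48847286,  322.07984397,  890.48239657]), 'attitude': array([ 55.95552401,   0.10883565, 104.18691706])}
top {'fovy': 42.22517849987959, 'cx': 315.42485765551226, 'cy': 190.52203682998294, 'eye': array([ 366.92223471,   78.77662437, 1422.36278722]), 'attitude': array([ 11.6914022 ,  -0.19173367, -87.82944105])}
{'time_s': 0.1, 'qpos': array([ 7.00156640e+01,  1.83473906e+01,  8.96966414e+01, -2.46998843e-04,
        7.20441330e+01, -1.14420345e+00]), 'qvel': array([-0.05805146, -0.0477823 , -0.17008987,  0.01609938, -0.07638244,
       -0.00208834]), 'effort': array([ 8.66061673e-04, -4.13335025e+01, -2.32508630e+01,  7.31435465e-02,
        4.21680487e-02, -4.33915397e-05]), 'ee_pos': array([185.52123937, 543.79432177, 213.22904476]), 'ee_rot': array([-1.79911848e+02, -1.52574178e-03,  1.61159943e+02]), 'force': array([-0.34424456, -0.12479201,  0.35527387]), 'torque': array([ 0.01541457, -0.00044267,  0.02156562]), 'gripper_force': 0.0, 'gripper_width': 91.23852629286822}
```

View pics/scene0.png

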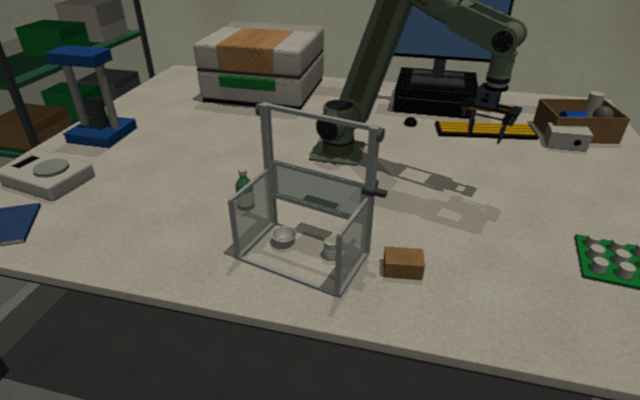

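View pics/top0.png

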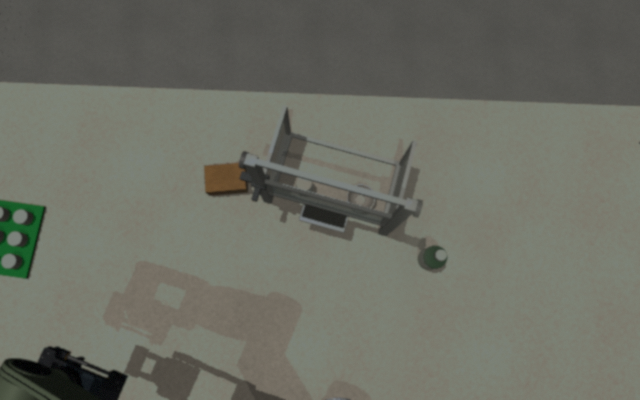

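The scene view shows the hood at about (235-385, 105-290), with the clip at (375,191). In the top view, the lip is at about (325,217) and the clip is near (255,180). I'll enlarge both.

```bash
python3 - <<'E'
import cv2
a=cv2.imread("pics/scene0.png")[95:295,225:405]; cv2.imwrite("pics/s1.png",cv2.resize(a,None,fx=3,fy=3,interpolation=cv2.INTER_CUBIC)) 
b=cv2.imread("pics/top0.png")[100:275,195:460]; cv2.imwrite("pics/t1.png",cv2.resize(b,None,fx=3,fy=3,interpolation=cv2.INTER_CUBIC))
E
```

```text
(no output)
```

View pics/s1.png

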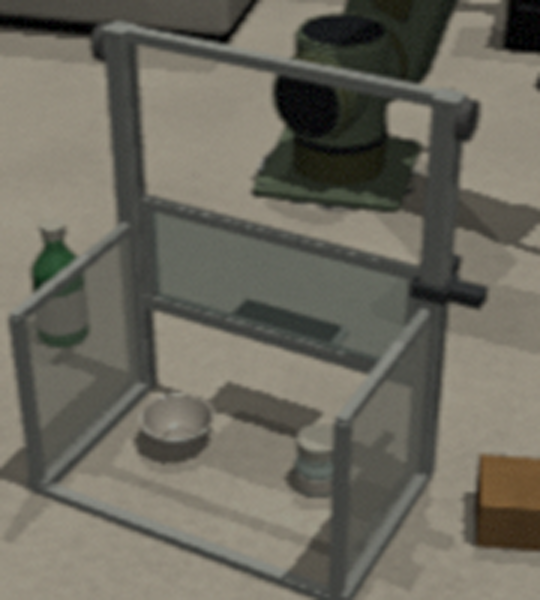

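View pics/t1.png

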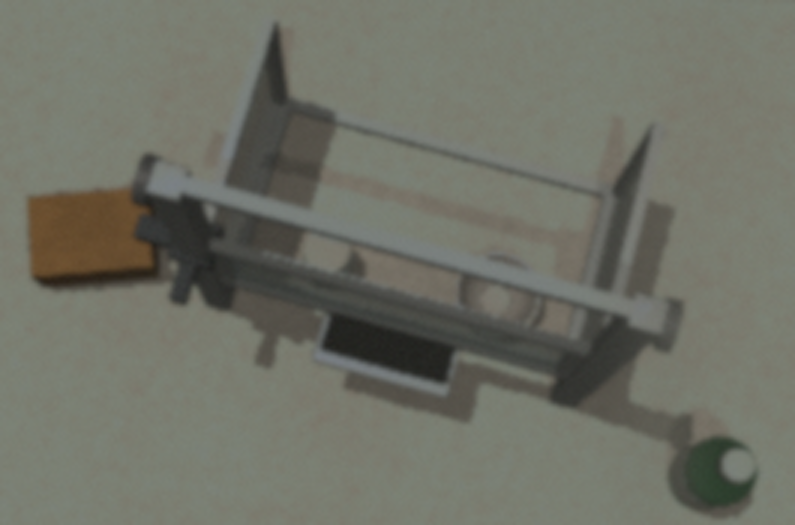

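```bash
cat > h.py <<'E'
import numpy as np
from scipy.spatial.transform import Rotation as R
def proj(f,P):
    c=R.from_euler('xyz',f["attitude"],degrees=True).inv().apply(np.atleast_2d(P)-f["eye"])
    F=200/np.tan(np.radians(f["fovy"]/2))
    return np.c_[f["cx"]+F*c[:,0]/-c[:,2], f["cy"]-F*c[:,1]/-c[:,2]]
def hood(p,L):  # p x,y,yaw
    L=np.atleast_2d(L); return R.from_euler('z',p[2],degrees=True).apply(L)+[p[0],p[1],0]
E
python3 - <<'E'
from h import *
from workcell import eyes
from scipy.optimize import least_squares
f={n:eyes.grab_frame(n) for n in("scene","top")}
def loc(w,c): 
    z=95+w
    return [("top",(6,60,z+8),(329,317)),("top",(40,60,z+8),(318,345)),("top",(40,-60,z+8),(443,383)),("top",(6,-60,z+8),(455,350)),
 ("top",(50,60,z-8),(315,360)),("top",(50,-60,z-8),(446,394)),
 ("top",(0,165,420),(168,181)),("top",(0,-165,420),(652,316)),
 ("top",(50,165,c+8),(181,303)),
 ("scene",(0,165,420),(447,97)),("scene",(0,-165,420),(118,29)),
 ("scene",(202,165,0),(340,600)),("scene",(202,-165,0),(38,490)),("scene",(202,165,205),(343,417)),("scene",(202,-165,205),(18,315)),
 ("scene",(-18,165,c),(432,291)),
 ("scene",(-6,152,z+124-8),(413,268)),("scene",(-6,-152,z+124-8),(148,200))]
# hood x points into hood: lip is toward -x
def res(p):
    r=[]
    for n,q,uv in loc(p[3],p[4]):
        q=np.array(q,float)
        if abs(q[0])<100: q[0]=-q[0]
        o=(195,100) if n=="top" else (225,95)
        r.append(proj(f[n],hood(p,q))[0]-(np.array(uv)/3+o))
    return np.array(r).ravel()
s=least_squares(res,[600,50,-10,20,220],loss="soft_l1")
print(s.x); print(np.round(res(s.x).reshape(-1,2),1))
p=s.x
print("lip",hood(p,(-50,0,95+p[3])),"tip",hood(p,(-50,165,p[4])))
E
```

```text
[591.22403993  54.64528721 -13.34438322  30.28554369 230.73043449]
[[-1.6 -2.3]
 [-1.6  1.2]
 [ 2.9  1.3]
 [ 2.3 -0.7]
 [-1.5  0.9]
 [ 0.5  2.2]
 [-0.5  0.8]
 [-1.2 -0.6]
 [-1.8  0.3]
 [ 0.8 -1.9]
 [-0.  -1.8]
 [-2.   1. ]
 [-1.   0.4]
 [-0.8  2.8]
 [-1.7  2.2]
 [-1.7 -0. ]
 [ 2.1  1.1]
 [-3.6 -0.8]]
lip [[542.5740211   66.18546345 125.28554369]] tip [[580.6566027  226.7305256  230.73043449]]
```

The fit puts the lip at about (543, 66, 125) and the clip at about z = 231. Next I need a horizontal tool pose that the arm can reach.

```bash
python3 - <<'E'
from workcell import env, eyes
print([a for a in dir(env) if a[0]!='_'])
E
```

```text
['Unreachable', 'job_done', 'state']
```

Call:
send_rows --targets "0 0 0 0 0 7 50; 0 0 -0.02 7 0 7 0; 0 0 -0.04 14 0 7 0; 0 0 -0.06 21 0 7 0; 0 0 -0.06 28 0 7 0; 0 0 -0.06 28 0 7 0" --grip_force 10

```text
time_s: 0.7
ee_pos: [186.9, 546.8, 269.7]
ee_rot: [-151.7, 1.7, 154.4]
force: [-0.3, -0.1, -3.4]
gripper_width: 54.3
gripper_force: 0.0
```

```bash
python3 - <<'E'
from workcell import env, eyes
s=env.state()
for k in("time_s","qpos","ee_pos","ee_rot","gripper_width"):print(k,s[k])
E
```

```text
time_s 0.7
qpos [ 69.47353316  33.30726646  62.84723537   0.96069796 112.17828514
   5.62006424]
ee_pos [186.869191   546.76141037 269.72007344]
ee_rot [-151.69907508    1.71239621  154.42333058]
gripper_width 54.32352745128007
```

Call:
send_rows --targets "0 0 0 -7 0 0 0; 0 0 0 -14 0 0 0; 0 0 0 -21 0 0 0; 0 0 0 -28 0 0 0"

```text
time_s: 1.03
ee_pos: [185.7, 544.3, 274.3]
ee_rot: [179.5, 1.7, 154.4]
force: [-0.7, -0.5, 0.6]
gripper_width: 27.6
gripper_force: 0.0
```

Call:
send_rows --targets "0 0 0 0 7 0 0; 0 0 0 0 14 0 0; 0 0 0 0 21 0 0; 0 0 0 0 28 0 0;0 0 0 0 35 0 0;0 0 0 0 35 0 0"

```text
time_s: 1.53
ee_pos: [188.1, 541.4, 271.0]
ee_rot: [-179.8, -33.4, 153.9]
force: [1.0, -0.8, -0.9]
gripper_width: 0.5
gripper_force: 0.0
```

```bash
python3 - <<'E'
from workcell import env, eyes
s=env.state()
for k in("time_s","qpos","ee_pos","ee_rot","gripper_width"):print(k,s[k])
E
```

```text
time_s 1.5333
qpos [ 51.31222458  18.89811718  88.53798003  32.76584421  82.45309615
 -19.99504915]
ee_pos [188.10698979 541.40368052 271.04422126]
ee_rot [-179.7549578   -33.41907525  153.92964279]
gripper_width 0.5058454291562596
```

```bash
cat >> h.py <<'E'
def fk(q,k):
    E=lambda a,b:R.from_euler(a,b,degrees=True)
    a0,d1,a2,a3,d4,d6=k[:6]
    B=E('z',q[0]); U=B*E('y',q[1]); F=U*E('y',q[2]); T=F*E('z',q[3])*E('y',q[4])*E('z',q[5])
    return B.apply([a0,0,d1])+U.apply([0,0,a2])+F.apply([a3,0,d4])+T.apply([0,0,d6]), T
E
python3 - <<'E'
from h import *
from scipy.optimize import least_squares
D=[([70.0157,18.3474,89.6966,0,72.0441,-1.1442],[185.521,543.794,213.229],[-179.91,0,161.16]),
([69.47353316,33.30726646,62.84723537,0.96069796,112.17828514,5.62006424],[186.869,546.761,269.72],[-151.699,1.712,154.423]),
([51.31222458,18.89811718,88.53798003,32.76584421,82.45309615,-19.99504915],[188.107,541.404,271.044],[-179.755,-33.419,153.93])]
for q,p,e in D: print((fk(q,[0]*6)[1].inv()*R.from_euler('xyz',e,degrees=True)).as_rotvec(degrees=True))
f=lambda k:np.concatenate([fk(q,k)[0]-np.array(p) for q,p,e in D]+[1e-2*(np.array(k)-[0,300,400,0,400,250])])
s=least_squares(f,[0,300,400,0,400,250]);print(s.x.round(1),f(s.x).round(1))
E
```

```text
[2.88788326e-03 1.24225160e-04 8.99999014e+01]
[-3.30295240e-04  4.63759027e-04  9.00001031e+01]
[1.81469423e-04 6.12706285e-05 8.99997022e+01]
[ 60.1 304.4 540.6 130.1 406.  356.3] [11.1 -3.  -1.5 10.5 -3.9 -0.  -0.3 -1.   1.6  0.6  0.   1.4  1.3  0.1
  1.1]
```

```bash
sed -i 's/B.apply(\[a0,0,d1\])+U.apply(\[0,0,a2\])/B.apply([a0,k[6],d1])+U.apply([0,0,a2])/' h.py
cat > fit.py <<'E'
from h import *
from scipy.optimize import least_squares
D=[([70.0157,18.3474,89.6966,0,72.0441,-1.1442],[185.521,543.794,213.229]),
([69.47353316,33.30726646,62.84723537,0.96069796,112.17828514,5.62006424],[186.869,546.761,269.72]),
([51.31222458,18.89811718,88.53798003,32.76584421,82.45309615,-19.99504915],[188.107,541.404,271.044])]
k0=[0,300,400,0,400,250,11]
f=lambda k:np.concatenate([fk(q,k)[0]-np.array(p) for q,p in D]+[1e-3*(np.array(k)-k0)])
K=least_squares(f,k0).x
E
python3 - <<'E'
from fit import *
print(K.round(1),f(K).round(2))
lo=np.array([-177.97,-48.28,12.27,-77.06,2.81,-146.56]);hi=np.array([177.97,115.42,149.76,257.06,150.46,146.56])
def ik(p,yaw,el,yd,q0):
    # tool z dir yaw/el ; tool y horizontal, left (+1) or right
    z=np.array([np.cos(np.radians(el))*np.cos(np.radians(yaw)),np.cos(np.radians(el))*np.sin(np.radians(yaw)),np.sin(np.radians(el))])
    y=yd*np.array([-np.sin(np.radians(yaw)),np.cos(np.radians(yaw)),0]);x=np.cross(y,z)
    Rt=R.from_matrix(np.c_[x,y,z])*R.from_euler('z',-90,degrees=True)
    g=lambda q:np.r_[(fk(q,K)[0]-p)/5,(fk(q,K)[1].inv()*Rt).as_rotvec(degrees=True)]
    s=least_squares(g,np.clip(q0,lo+1,hi-1),bounds=(lo,hi)); return s.x,s.cost
for yaw in(-13,0,10,20,30,45):
  for el in (0,15):
   for yd in(1,-1):
    b=min((ik([545,62,zz],yaw,el,yd,[0,30,100,a,40,c]) for zz in(100,) for a in(90,160,230) for c in(-90,0,90)),key=lambda s:s[1])
    c2=ik([545,62,220],yaw,el,yd,b[0])
    q=b[0];w=fk(q,K)[0]-K[5]*fk(q,K)[1].apply([0,0,1])
    print(yaw,el,yd,b[0].round(),round(b[1],2),c2[0].round(),round(c2[1],2),w.round())
E
```

```text
[ 27.8 197.6 563.6  60.  408.4 335.7  11.5] [ 0.   -0.03  0.05  0.01 -0.01  0.    0.    0.04 -0.05  0.03 -0.1   0.16
  0.06  0.01  0.09  0.  ]
-13 0 1 [ 30.  71. 148. 230. 118. 119.] 0.0 [ 30.  44. 150. 225. 100. 100.] 0.5 [218. 138. 100.]
-13 0 -1 [ 30.  71. 148. 230. 118. -61.] 0.0 [ 30.  44. 150. 225. 100. -80.] 0.5 [218. 138. 100.]
-13 15 1 [ 28.  82. 140. 240. 133. 128.] 0.0 [ 28.  64. 148. 233. 127. 116.] 0.0 [229. 135.  13.]
-13 15 -1 [ 28.  82. 140. 240. 133. -52.] 0.0 [ 28.  64. 148. 233. 127. -64.] 0.0 [229. 135.  13.]
0 0 1 [ 15.  79. 150. 205. 138. 109.] 7.69 [ 19.  41. 150. 203.  98.  94.] 34.91 [223.  73.  81.]
0 0 -1 [ 15.  79. 150. 205. 138. -71.] 7.69 [ 19.  41. 150. 203.  98. -86.] 34.91 [223.  73.  81.]
0 15 1 [ 16.  87. 144. 216. 150. 119.] 2.48 [ 14.  70. 150. 206. 145. 108.] 8.71 [225.  76.  17.]
0 15 -1 [ 16.  87. 144. 216. 150. -61.] 2.48 [ 14.  70. 150. 206. 145. -72.] 8.71 [225.  76.  17.]
10 0 1 [ -3.  80. 150. 158. 141.  73.] 10.44 [ -6.  39. 150. 161.  96.  87.] 44.75 [232.  -0.  76.]
10 0 -1 [  -3.   80.  150.  158.  141. -107.] 10.44 [ -6.  39. 150. 161
[... 798 characters left out ...]
9. -119.] 0.0 [-25.  43. 148. 124.  96. -99.] 0.0 [ 254. -106.  100.]
30 15 1 [-23.  80. 138. 111. 124.  53.] 0.0 [-23.  61. 146. 117. 120.  65.] 0.0 [ 264. -100.   13.]
30 15 -1 [ -23.   80.  138.  111.  124. -127.] 0.0 [ -23.   61.  146.  117.  120. -115.] 0.0 [ 264. -100.   13.]
45 0 1 [-32.  60. 135. 103.  93.  76.] 0.0 [-32.  40. 137. 103.  89.  94.] 0.0 [ 308. -175.  100.]
45 0 -1 [ -32.   60.  135.  103.   93. -104.] 0.0 [-32.  40. 137. 103.  89. -86.] 0.0 [ 308. -175.  100.]
45 15 1 [-30.  72. 130.  99. 110.  68.] 0.0 [-30.  54. 135. 102. 107.  80.] 0.0 [ 316. -167.   13.]
45 15 -1 [ -30.   72.  130.   99.  110. -112.] 0.0 [ -30.   54.  135.  102.  107. -100.] 0.0 [ 316. -167.   13.]
```

```bash
cat >> fit.py <<'E'
lo=np.array([-177.97,-48.28,12.27,-77.06,2.81,-146.56]);hi=np.array([177.97,115.42,149.76,257.06,150.46,146.56])
HP=[591.2,54.6,-13.3]
def rot(yaw,el,yd):
    c,s=np.cos(np.radians([yaw,el])),np.sin(np.radians([yaw,el]))
    z=np.array([c[1]*c[0],c[1]*s[0],s[1]]);y=yd*np.array([-s[0],c[0],0])
    return R.from_matrix(np.c_[np.cross(y,z),y,z])
TO=R.from_euler('z',90,degrees=True)  # tool = fk rot * TO
def ik(p,Rt,q0):
    g=lambda q:np.r_[(fk(q,K)[0]-p)/5,((fk(q,K)[1]*TO).inv()*Rt).as_rotvec(degrees=True)]
    s=least_squares(g,np.clip(q0,lo+1,hi-1),bounds=(lo,hi)); return s.x,s.cost
def pts(q): # elbow, wrist
    e=fk(q,np.r_[K[:3],0,0,0,K[6]])[0]; p,T=fk(q,K); return e,p-K[5]*T.apply([0,0,1])
E
python3 - <<'E'
from fit import *
p=hood(HP,(-25,0,0))[0];print(p)
for yaw in(-20,-25,-30,-35,-40,-50):
  for el in (0,5):
    p[2]=88;b=ik(p,rot(yaw,el,-1),[35,70,140,235,110,-65])
    p[2]=215;c=ik(p,rot(yaw,el,-1),b[0])
    print(yaw,el,b[0].round(),round(b[1],2),c[0].round(),round(c[1],2),*[x.round() for x in pts(b[0])])
q0=np.array([51.3,18.9,88.5,32.8,82.5,-20])
p[2]=88;qc=ik(p,rot(-30,0,-1),[35,70,140,235,110,-65])[0]
qb=qc+[45,0,0,0,0,0]
for t in np.linspace(0,1,11):
    q=q0+(qb-q0)*t; P,T=fk(q,K); T=T*TO
    corners=[(P+T.apply([x,y,-79])).round() for x in(-38,38) for y in(-89,89)]
    print(round(t,1),P.round(),T.apply([0,0,1]).round(2),*[x.round() for x in pts(q)],"minz",min(c[2] for c in corners),"maxr",max(np.hypot(c[0],c[1]) for c in corners))
E
```

```text
[566.87052818  60.35124343   0.        ]
-20 0 [ 33.  66. 141. 236. 106. -68.] 0.0 [ 33.  42. 143. 233.  93. -86.] 0.0 [451. 303. 426.] [251. 175.  88.]
-20 5 [ 33.  71. 139. 238. 112. -65.] 0.0 [ 33.  48. 143. 234. 102. -81.] 0.0 [465. 310. 385.] [253. 175.  59.]
-25 0 [ 36.  64. 137. 242. 100. -72.] 0.0 [ 36.  41. 140. 241.  90. -89.] 0.0 [426. 319. 448.] [263. 202.  88.]
-25 5 [ 35.  68. 136. 244. 106. -69.] 0.0 [ 35.  47. 140. 241.  98. -84.] 0.0 [442. 328. 409.] [264. 202.  59.]
-30 0 [ 38.  62. 134. 248.  96. -76.] 0.0 [ 38.  40. 136. 248.  89. -93.] 0.0 [407. 329. 466.] [276. 228.  88.]
-30 5 [ 38.  66. 132. 250. 102. -73.] 0.0 [ 38.  46. 136. 248.  96. -88.] 0.0 [423. 339. 428.] [277. 228.  59.]
-35 0 [ 39.  60. 130. 254.  93. -80.] 0.0 [ 39.  40. 132. 254.  88. -97.] 0.0 [392. 335. 480.] [292. 253.  88.]
-35 5 [ 39.  64. 129. 255.  98. -78.] 0.0 [ 39.  45. 132. 254.  94. -93.] 0.0 [408. 346. 444.] [293. 252.  59.]
-40 0 [ 39.  59. 128. 257.  91. -83.] 2.7 [ 39.  41. 130. 257.  88. -99.] 2.82 [390. 330. 488.] [306. 263.  89.]
-40 5 [ 38.  63. 127. 257.  97. -81.] 4.12 [ 39.  
[... 786 characters left out ...]
27. 654.] [236. 507. 293.] minz 305.0 maxr 773.3130026063185
0.5 [ 92. 792. 361.] [-0.32  0.88  0.36] [142. 365. 628.] [198. 497. 241.] minz 267.0 maxr 788.000634517511
0.6 [166. 796. 306.] [0.02 0.94 0.33] [133. 402. 600.] [161. 479. 195.] minz 207.0 maxr 778.6173643067563
0.7 [239. 761. 232.] [0.34 0.91 0.22] [119. 436. 569.] [124. 455. 157.] minz 137.0 maxr 737.5886387411347
0.8 [301. 685. 157.] [0.63 0.77 0.09] [101. 467. 537.] [ 91. 425. 126.] minz 76.0 maxr 706.2803975759202
0.9 [342. 574. 103.] [ 0.84  0.54 -0.  ] [ 79. 496. 502.] [ 60. 392. 103.] minz 43.0 maxr 651.7054549411107
1.0 [358. 444.  88.] [ 0.97  0.26 -0.  ] [ 55. 521. 466.] [ 34. 357.  88.] minz 50.0 maxr 571.105944637245
```

```bash
cat > wp.py <<'E'
from fit import *
def delta(p0,r0,p1,r1):
    d=r0.inv().apply(p1-p0)/1000; w=(r0.inv()*r1).as_rotvec(degrees=True)
    return d.round(3),w.round(1),"rows",int(np.ceil(max(np.linalg.norm(d)*1000/41,np.linalg.norm(w)/7.1)))
E
python3 - <<'E'
from wp import *
from workcell import eyes,env
q0=env.state()["qpos"]
p=hood(HP,(-25,0,88))[0];Rc=rot(-28,3,-1)
qc=ik(p,Rc,[35,70,140,235,110,-65])[0];print(qc.round(1))
qb=qc+[45,0,0,0,0,0];qh=qb-[0,22,0,0,-10,0]
Q=[q0]+[q0+(qh-q0)*t for t in(.17,.34,.5,.67,.83,1)]+[qb]+[qc+[a,0,0,0,0,0] for a in(30,15,0)]
f=eyes.grab_frame("scene")
for i in range(len(Q)):
    P,T=fk(Q[i],K);T=T*TO
    if i: print(i,*delta(P0,T0,P,T),P.round(),T.as_euler('xyz',degrees=True).round(),proj(f,P)[0].round())
    P0,T0=P,T
E
```

```text
[ 36.9  64.9 134.3 247.1 100.9 -72.3]
1 [ 0.199 -0.001  0.034] [ 0.7 37.1  0.8] rows 6 [ 22. 622. 353.] [-176.  -71.  151.] [512.  85.]
2 [0.123 0.045 0.017] [-10.3  33.    3.4] rows 5 [ -9. 689. 462.] [-17. -76. -20.] [540.  52.]
3 [ 0.059  0.076 -0.026] [-20.1  24.1   0.8] rows 5 [ 69. 730. 508.] [-22. -53. -36.] [562.  45.]
4 [ 0.037  0.104 -0.083] [-28.6  16.5  -6.7] rows 5 [201. 714. 469.] [-36. -42. -57.] [561.  69.]
5 [ 0.046  0.116 -0.105] [-28.1   8.6 -16.2] rows 5 [303. 619. 386.] [-47. -46. -81.] [525. 105.]
6 [ 0.08   0.134 -0.108] [-26.4   6.6 -26.7] rows 6 [343. 444. 325.] [ -41.  -60. -121.] [460. 124.]
7 [-0.209  0.082 -0.075] [ -0.3 -19.3 -19.6] rows 6 [358. 444.  88.] [  -0.  -87. -163.] [447. 192.]
8 [-0.003  0.133  0.066] [-15.    0.   -0.8] rows 4 [461. 336.  88.] [  -0.  -87. -178.] [412. 204.]
9 [-0.003  0.133  0.066] [-15.    0.   -0.8] rows 4 [532. 205.  88.] [ -0. -87. 167.] [368. 211.]
10 [-0.003  0.133  0.066] [-15.    0.   -0.8] rows 4 [567.  60.  88.] [ -0. -87. 152.] [320. 211.]
```

Call:
send_rows --targets "0.1 0 0.017 0 18 0 0;0.2 0 0.034 1 37 1 0;0.2 0 0.034 1 37 1 0;0.2 0 0.034 1 37 1 0;0.2 0 0.034 1 37 1 0;0.2 0 0.034 1 37 1 0;0.2 0 0.034 1 37 1 0;0.2 0 0.034 1 37 1 0"

```text
time_s: 2.25
ee_pos: [17.1, 624.0, 355.4]
ee_rot: [-176.2, -70.1, 151.1]
force: [-0.1, 0.6, 0.7]
gripper_width: 0.9
gripper_force: 0.0
```

Call:
send_rows --targets "0.123 0.045 0.017 -10 33 3 0;0.123 0.045 0.017 -10 33 3 0;0.123 0.045 0.017 -10 33 3 0;0.123 0.045 0.017 -10 33 3 0;0.123 0.045 0.017 -10 33 3 0;0.123 0.045 0.017 -10 33 3 0;0.123 0.045 0.017 -10 33 3 0"

```text
time_s: 2.83
ee_pos: [-13.9, 691.7, 464.0]
ee_rot: [-16.5, -76.7, -19.2]
force: [-0.4, 0.0, 0.4]
gripper_width: 0.4
gripper_force: 0.0
```

```bash
python3 - <<'E'
from workcell import env
s=env.state()
for k in("time_s","qpos","ee_pos","ee_rot","force"):print(k,s[k].round(1) if k!="time_s" else s[k])
E
```

```text
time_s 2.8333
qpos [ 62.2  25.3 104.4 105.1  91.9 -36.5]
ee_pos [-13.9 691.7 464. ]
ee_rot [-16.5 -76.7 -19.2]
force [-0.4  0.   0.4]
```

Tracking matches the plan, so I'll continue.

Call:
send_rows --targets "0.059 0.076 -0.026 -20 24 1 0;0.059 0.076 -0.026 -20 24 1 0;0.059 0.076 -0.026 -20 24 1 0;0.059 0.076 -0.026 -20 24 1 0;0.059 0.076 -0.026 -20 24 1 0;0.059 0.076 -0.026 -20 24 1 0"

```text
time_s: 3.33
ee_pos: [62.0, 733.9, 511.7]
ee_rot: [-21.6, -53.4, -35.5]
force: [0.1, 1.0, -0.7]
gripper_width: 0.1
gripper_force: 0.0
```

Call:
send_rows --targets "0.037 0.104 -0.083 -29 16 -7 0;0.037 0.104 -0.083 -29 16 -7 0;0.037 0.104 -0.083 -29 16 -7 0;0.037 0.104 -0.083 -29 16 -7 0;0.037 0.104 -0.083 -29 16 -7 0;0.037 0.104 -0.083 -29 16 -7 0"

```text
time_s: 3.83
ee_pos: [193.5, 721.5, 474.7]
ee_rot: [-35.3, -42.5, -56.1]
force: [-1.3, 0.7, 0.4]
gripper_width: 0.4
gripper_force: 0.0
```

Call:
send_rows --targets "0.046 0.116 -0.105 -28 9 -16 0;0.046 0.116 -0.105 -28 9 -16 0;0.046 0.116 -0.105 -28 9 -16 0;0.046 0.116 -0.105 -28 9 -16 0;0.046 0.116 -0.105 -28 9 -16 0;0.046 0.116 -0.105 -28 9 -16 0"

```text
time_s: 4.33
ee_pos: [299.3, 627.3, 393.5]
ee_rot: [-45.9, -45.9, -81.1]
force: [-0.6, 0.6, 0.5]
gripper_width: 0.7
gripper_force: 0.0
```

Call:
send_rows --targets "0.08 0.134 -0.108 -26 7 -27 0;0.08 0.134 -0.108 -26 7 -27 0;0.08 0.134 -0.108 -26 7 -27 0;0.08 0.134 -0.108 -26 7 -27 0;0.08 0.134 -0.108 -26 7 -27 0;0.08 0.134 -0.108 -26 7 -27 0;0.08 0.134 -0.108 -26 7 -27 0"

```text
time_s: 4.92
ee_pos: [342.9, 453.0, 331.6]
ee_rot: [-39.1, -59.6, -121.9]
force: [-0.2, 1.4, -0.9]
gripper_width: 0.5
gripper_force: 0.0
```

```bash
python3 - <<'E'
from wp import *
from workcell import env,eyes
import cv2
s=env.state()
for k in("time_s","qpos","ee_pos","ee_rot","force"):print(k,np.round(s[k],1))
f=eyes.grab_frame("wrist");cv2.imwrite("pics/w1.png",f["image"]);print(f["eye"],f["attitude"])
r0=R.from_euler('xyz',s["ee_rot"],degrees=True)
# where would the wrist camera best see lip+clip: project them now
for L in((-50,0,125),(-50,165,231)):print(proj(f,hood(HP,L)))
p=hood(HP,(-25,0,88))[0];qc=ik(p,rot(-28,3,-1),[35,70,140,235,110,-65])[0]
P,T=fk(qc+[45,0,0,0,0,0],K);print(delta(s["ee_pos"],r0,P,T*TO))
E
```

```text
time_s 4.9
qpos [ 81.5  36.4 136.6 244.2 110.2 -76.5]
ee_pos [342.9 453.  331.6]
ee_rot [ -39.1  -59.6 -121.9]
force [-0.2  1.4 -0.9]
[171.29149779 382.93349994 325.99508538] [ 99.85332504  18.59357242 -66.87736371]
[[1074.42689739  336.52080198]]
[[653.63663269 247.89851545]]
(array([-0.21 ,  0.092, -0.084]), array([ -1.4, -20.3, -19.6]), 'rows', 6)
```

```bash
python3 - <<'E'
from wp import *
r0=R.from_euler('xyz',[-39.1,-59.6,-121.9],degrees=True)
print(r0.inv().apply(np.array([171.3,382.9,326])-[342.9,453,331.6]), (r0.inv()*R.from_euler('xyz',[99.85,18.59,-66.88],degrees=True)).as_matrix().round(2))
E
```

```text
[  71.17261896   -0.82256548 -171.24751589] [[ 0.    0.97  0.25]
 [ 1.   -0.    0.  ]
 [ 0.    0.25 -0.97]]
```

Call:
send_rows --targets "-0.21 0.092 -0.084 -1 -20 -20 0;-0.21 0.092 -0.084 -1 -20 -20 0;-0.21 0.092 -0.084 -1 -20 -20 0;-0.21 0.092 -0.084 -1 -20 -20 0;-0.21 0.092 -0.084 -1 -20 -20 0;-0.21 0.092 -0.084 -1 -20 -20 0;-0.21 0.092 -0.084 -1 -20 -20 0;-0.21 0.092 -0.084 -1 -20 -20 0"

```text
time_s: 5.63
ee_pos: [358.2, 439.5, 84.8]
ee_rot: [17.8, -86.8, 179.3]
force: [-0.3, -0.1, 0.3]
gripper_width: 0.6
gripper_force: 0.0
```

Call:
send_rows --targets "-0.003 0.133 0.066 -15 0 -1 0;-0.003 0.133 0.066 -15 0 -1 0;-0.003 0.133 0.066 -15 0 -1 0;-0.003 0.133 0.066 -15 0 -1 0;-0.003 0.133 0.066 -15 0 -1 0"

```text
time_s: 6.05
ee_pos: [462.0, 326.9, 94.4]
ee_rot: [11.1, -86.4, 170.5]
force: [-0.7, -1.1, 0.7]
gripper_width: 0.6
gripper_force: 0.0
```

```bash
python3 - <<'E'
from wp import *
from workcell import env,eyes
import cv2
s=env.state()
for k in("time_s","qpos","ee_pos","ee_rot","force"):print(k,np.round(s[k],1))
f=eyes.grab_frame("wrist");cv2.imwrite("pics/w2.png",f["image"]);print(f["eye"],f["attitude"])
for L in((-50,0,125),(-50,-60,125),(-50,60,125),(-50,165,231)):print(proj(f,hood(HP,L)))
E
```

```text
time_s 6.0
qpos [ 66.2  57.2 141.2 246.8 101.2 -73.8]
ee_pos [462.  326.9  94.4]
ee_rot [ 11.1 -86.4 170.5]
force [-0.7 -1.1  0.7]
[286.46352366 323.36847635 154.73202343] [ 78.97148295  -0.72484628 -88.36973991]
[[663.66279683 180.07279004]]
[[764.42838653 183.85418913]]
[[574.31137384 176.71972685]]
[[450.29777618  46.48934821]]
```

View pics/w2.png

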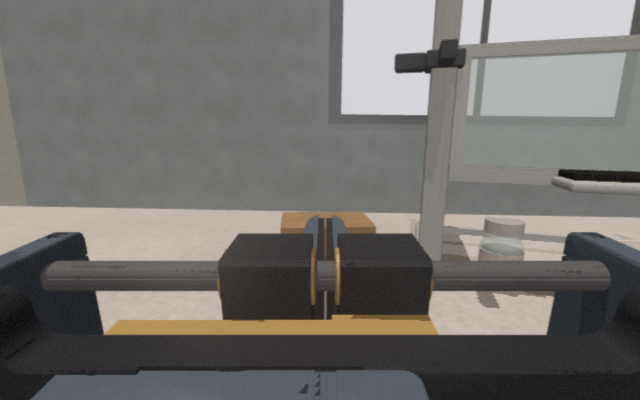

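```bash
python3 - <<'E'
import cv2
a=cv2.imread("pics/w2.png")[30:200,380:640]; cv2.imwrite("pics/w2c.png",cv2.resize(a,None,fx=3,fy=3,interpolation=cv2.INTER_CUBIC))
E
```

```text
(no output)
```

View pics/w2c.png

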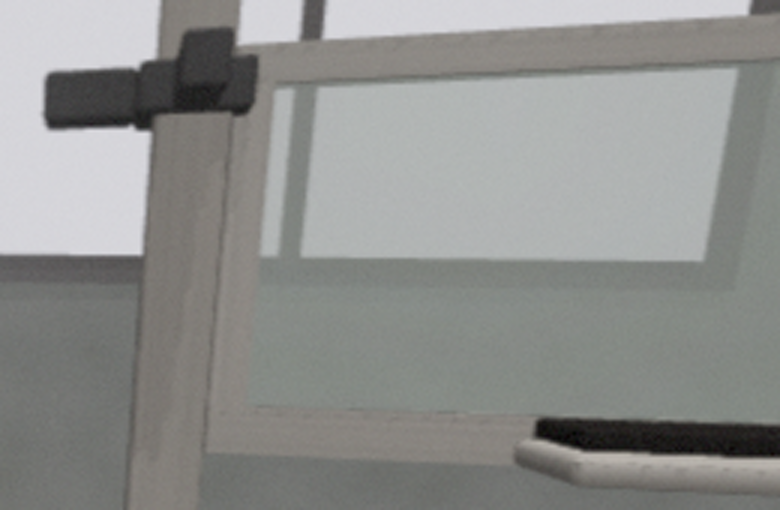

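```bash
python3 - <<'E'
from wp import *
from workcell import eyes,env
f=eyes.grab_frame("wrist")
for z in(115,118,121,125):
  print(z,proj(f,hood(HP,[(-50,50,z),(-50,60,z),(-50,30,z),(-40,60,z)])).round(1).tolist())
for z in(227,229,231): print(z,proj(f,hood(HP,[(-50,165,z),(-50,158,z+8),(-50,172,z-8)])).round(1).tolist())
s=env.state();r0=R.from_euler('xyz',s["ee_rot"],degrees=True)
p=hood(HP,(-22,0,80))[0];qc=ik(p,rot(-28,3,-1),[35,70,140,235,110,-65])[0];print(s["ee_pos"],p)
for a in(30,15,0):
    P,T=fk(qc+[a,0,0,0,0,0],K);T=T*TO;print(delta(s["ee_pos"] if a==30 else P0,r0,P,T),P);P0,r0=P,T
E
```

```text
115 [[589.2, 188.9], [575.1, 188.2], [618.2, 190.2], [569.5, 186.5]]
118 [[589.8, 185.3], [575.7, 184.7], [618.9, 186.5], [570.1, 183.1]]
121 [[590.4, 181.7], [576.2, 181.1], [619.6, 182.8], [570.6, 179.6]]
125 [[591.2, 176.8], [577.0, 176.3], [620.5, 177.9], [571.4, 175.0]]
227 [[452.5, 51.4], [462.2, 40.7], [443.0, 61.8]]
229 [[452.7, 48.8], [462.4, 38.1], [443.1, 59.3]]
231 [[452.9, 46.3], [462.7, 35.5], [443.3, 56.8]]
[460.41465134 330.40989793  93.55876528] [569.7900648   59.66109422  80.        ]
(array([-0.014, -0.006,  0.003]), array([ 0.1, -0.6,  0.7]), 'rows', 1) [463.62212383 336.56305561  80.        ]
(array([-0.003,  0.134,  0.067]), array([-15. ,   0. ,  -0.8]), 'rows', 4) [534.93351172 205.10071221  80.        ]
(array([-0.003,  0.134,  0.067]), array([-15. ,   0. ,  -0.8]), 'rows', 4) [569.7900648   59.66109422  80.        ]
```

The clip finger's end is at about (449,49) in the wrist view, so the clip is at z ≈ 229. The lip's front edge is at about row 187, so the lip is at z ≈ 117 with its underside near 109. I'll lower the tool to z = 80 and sweep in under the lip.

Call:
send_rows --targets "-0.014 -0.006 0.003 0 -1 1 0;-0.014 -0.006 0.003 0 -1 1 0"

```text
time_s: 6.32
ee_pos: [463.3, 339.6, 75.8]
ee_rot: [-8.3, -87.6, -169.6]
force: [-0.5, 0.2, 0.1]
gripper_width: 0.7
gripper_force: 0.0
```

Call:
send_rows --targets "-0.003 0.134 0.067 -15 0 -1 0;-0.003 0.134 0.067 -15 0 -1 0;-0.003 0.134 0.067 -15 0 -1 0;-0.003 0.134 0.067 -15 0 -1 0;-0.003 0.134 0.067 -15 0 -1 0;-0.003 0.134 0.067 -15 0 -1 0"

```text
time_s: 6.82
ee_pos: [535.2, 205.1, 75.3]
ee_rot: [8.9, -87.5, 158.1]
force: [0.4, -0.2, 0.5]
gripper_width: 0.7
gripper_force: 0.0
```

```bash
python3 - <<'E'
from wp import *
from workcell import env,eyes
import cv2
f=eyes.grab_frame("wrist");cv2.imwrite("pics/w3.png",f["image"])
s=env.state();r0=R.from_euler('xyz',s["ee_rot"],degrees=True)
for k in("time_s","qpos","ee_pos","ee_rot","force"):print(k,np.round(s[k],1))
for L in((-50,0,117),(-50,-60,117),(-50,60,117),(-50,165,229)):print(proj(f,hood(HP,L)))
print(delta(s["ee_pos"],r0,hood(HP,(-22,0,80))[0],rot(-28,3,-1)))
E
```

```text
time_s 6.9
qpos [ 51.6  58.6 139.8 246.4 100.1 -73.6]
ee_pos [535.  206.3  75.4]
ee_rot [  7.9 -87.5 159.2]
force [-0.8  0.3  0.2]
[[528.04257047 165.87363138]]
[[618.85223009 166.53543665]]
[[437.42853438 165.21325178]]
[[274.94157576 -25.41200581]]
(array([0.001, 0.135, 0.067]), array([-15.1,   0.5,  -0.4]), 'rows', 4)
```

View pics/w3.png

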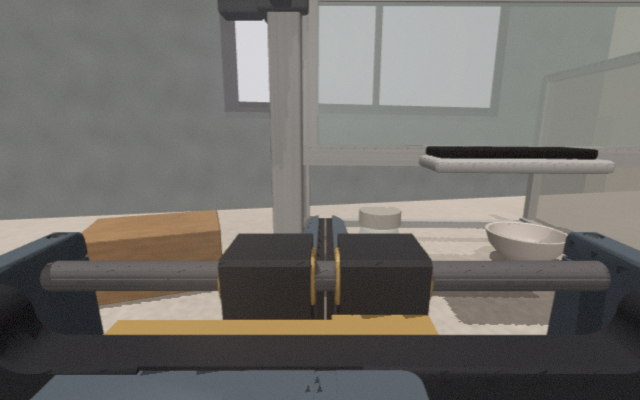

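The lip spans columns ~422–612 at row ~166, which confirms z ≈ 117 and puts it slightly further left than estimated. The way under it is clear.

Call:
send_rows --targets "0.001 0.128 0.062 -15 0 0 0;0.001 0.128 0.062 -15 0 0 0;0.001 0.128 0.062 -15 0 0 0;0.001 0.128 0.062 -15 0 0 0;0.001 0.128 0.062 -15 0 0 0;0.001 0.128 0.062 -15 0 0 0"

```text
time_s: 7.37
ee_pos: [566.5, 67.8, 79.9]
ee_rot: [-6.4, -87.5, 158.5]
force: [-0.6, 0.4, -0.1]
gripper_width: 0.6
gripper_force: 0.0
```

```bash
python3 - <<'E'
from wp import *
from workcell import env,eyes
import cv2
f=eyes.grab_frame("wrist");g=eyes.grab_frame("top");cv2.imwrite("pics/w4.png",np.vstack([f["image"][:230],cv2.resize(g["image"][130:270,200:460],None,fx=2.46,fy=2.46)])[:600,:640])
s=env.state();r0=R.from_euler('xyz',s["ee_rot"],degrees=True)
for k in("time_s","qpos","ee_pos","ee_rot","force"):print(k,np.round(s[k],1))
for L in((-50,0,117),(-50,-60,117),(-50,60,117),(-50,165,229)):print(proj(f,hood(HP,L)))
print("tool axes of world z",r0.inv().apply([0,0,1]),"hoodlocal tcp",R.from_euler('z',-HP[2],degrees=True).apply(s["ee_pos"]-[HP[0],HP[1],0]))
E
```

```text
time_s 7.5
qpos [ 38.   57.8 139.7 247.5  99.5 -73.6]
ee_pos [566.6  69.   79.9]
ee_rot [ -7.4 -87.5 159.6]
force [-0.1 -0.4  0.1]
[[351.43129721 186.2447387 ]]
[[458.26365878 180.89601687]]
[[222.43640258 192.70306087]]
[[-187.56151529 -170.73423578]]
tool axes of world z [ 0.99904317 -0.00563521  0.04337038] hoodlocal tcp [-27.239011     8.40054246  79.87543872]
```

View pics/w4.png

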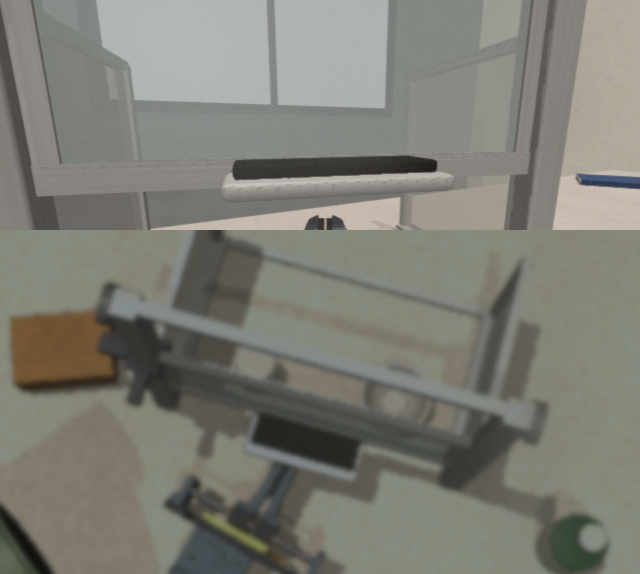

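The fingertips are under the lip near its middle. I'll raise it slowly, stopping short of the clip.

Call:
send_rows --targets "0.003 0 0 0 0 0 0;0.006 0 0 0 0 0 0;0.009 0 0 0 0 0 0;0.011 0 0 0 0 0 0;0.013 0 0.001 0 0 0 0;0.015 0 0.001 0 0 0 0;0.018 0 0.001 0 0 0 0;0.021 0 0.001 0 0 0 0;0.024 0 0.001 0 0 0 0;0.027 0 0.001 0 0 0 0;0.030 0 0.001 0 0 0 0;0.033 0 0.001 0 0 0 0"

```text
time_s: 8.47
ee_pos: [565.9, 66.4, 113.0]
ee_rot: [-5.8, -87.6, 157.7]
force: [1.3, -1.1, -2.1]
gripper_width: 0.1
gripper_force: 1.4
```

Call:
send_rows --targets "0.003 0 0 0 0 0 0;0.007 0 0 0 0 0 0;0.011 0 0 0 0 0 0;0.015 0 0.001 0 0 0 0;0.019 0 0.001 0 0 0 0;0.023 0 0.001 0 0 0 0;0.027 0 0.001 0 0 0 0;0.031 0 0.001 0 0 0 0;0.035 0 0.001 0 0 0 0;0.039 0 0.002 0 0 0 0;0.042 0 0.002 0 0 0 0;0.045 0 0.002 0 0 0 0"

```text
time_s: 9.47
ee_pos: [565.9, 66.3, 158.2]
ee_rot: [-5.9, -87.5, 157.8]
force: [1.3, -1.2, -2.9]
gripper_width: 0.6
gripper_force: 1.4
```

Call:
send_rows --targets "0.003 0 0 0 0 0 0;0.006 0 0 0 0 0 0;0.009 0 0 0 0 0 0;0.012 0 0 0 0 0 0;0.015 0 0.001 0 0 0 0;0.018 0 0.001 0 0 0 0;0.020 0 0.001 0 0 0 0;0.022 0 0.001 0 0 0 0;0.0235 0 0.001 0 0 0 0;0.0245 0 0.001 0 0 0 0;0.025 0 0.001 0 0 0 0;0.025 0 0.001 0 0 0 0"

```text
time_s: 10.47
ee_pos: [565.8, 66.3, 183.1]
ee_rot: [-5.9, -87.5, 157.8]
force: [1.6, -0.3, -2.3]
gripper_width: 0.2
gripper_force: 1.0
```

```bash
python3 - <<'E'
from wp import *
from workcell import env,eyes
import cv2
f=eyes.grab_frame("wrist");g=eyes.grab_frame("scene");cv2.imwrite("pics/w5.png",np.hstack([cv2.resize(g["image"][150:275,255:405],None,fx=4,fy=4,interpolation=cv2.INTER_CUBIC)]))
cv2.imwrite("pics/w5w.png",f["image"])
s=env.state()
for k in("time_s","qpos","ee_pos","ee_rot","force"):print(k,np.round(s[k],1))
for z in (210,215,220):print(z,proj(f,hood(HP,[(-50,60,z),(-50,0,z),(-50,-60,z)])).tolist())
print(proj(f,hood(HP,(-50,165,229))))
E
```

```text
time_s 10.6
qpos [ 37.8  41.4 140.8 245.9  93.4 -87.8]
ee_pos [565.8  66.3 183.1]
ee_rot [ -5.6 -87.5 157.6]
force [ 1.6 -0.7 -1.8]
210 [[220.37661501186977, 215.19734102240156], [347.8585523878754, 206.73416462084876], [453.5561346348719, 199.71719184661524]]
215 [[219.55585617980825, 204.29672924045641], [347.96540797094843, 196.80225795127978], [454.2982955267995, 190.59626500319473]]
220 [[218.7229204487507, 193.23439437557963], [348.0736987839125, 186.73695095842103], [455.04956259305425, 181.36342610570955]]
[[-94.2893613  183.90145424]]
```

View pics/w5w.png

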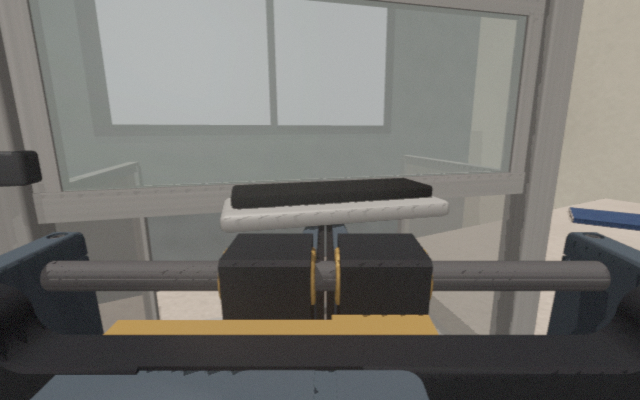

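```bash
python3 - <<'E'
from wp import *
from workcell import env
s=env.state();q=s["qpos"];P,T=fk(q,K);print(P-s["ee_pos"])
r=T*TO; P1=P-[0,0,12]; P2,T2=fk(ik(P1,r,q)[0]+[14,0,0,0,0,0],K)
print(delta(P1,r,P2,T2*TO),P2)
print(delta(P2,T2*TO,P1,r))
E
```

```text
[-19.91591313 -15.54220465  46.08742318]
(array([ 0.003, -0.102, -0.086]), array([14. , -0.1,  0.6]), 'rows', 4) [517.37578474 181.30935687 217.17366733]
(array([-0.002,  0.12 ,  0.059]), array([-14. ,   0.1,  -0.6]), 'rows', 4)
```

```bash
python3 - <<'E'
from wp import *
from workcell import env
s=env.state();r=R.from_euler('xyz',s["ee_rot"],degrees=True);P=s["ee_pos"]
print("down12",(r.inv().apply([0,0,-12])/1000).round(4))
Z=R.from_euler('z',14,degrees=True);P1=P-[0,0,12];P2=Z.apply(P1)
print(delta(P1,r,P2,Z*r),P2);print(delta(P2,Z*r,P1,r))
E
```

```text
down12 [-0.012   0.0001 -0.0005]
(array([ 0.004, -0.104, -0.092]), array([14. , -0.1,  0.6]), 'rows', 4) [532.94011053 201.20798708 171.08624415]
(array([-0.002,  0.123,  0.065]), array([-14. ,   0.1,  -0.6]), 'rows', 4)
```

Call:
send_rows --targets "-0.006 0 0 0 0 0 0;-0.012 0 -0.001 0 0 0 0;-0.012 0 -0.001 0 0 0 0"

```text
time_s: 10.82
ee_pos: [565.4, 66.7, 169.8]
ee_rot: [-3.7, -87.6, 155.7]
force: [-0.5, -1.0, 0.4]
gripper_width: 0.6
gripper_force: 0.0
```

Call:
send_rows --targets "0.004 -0.104 -0.092 14 0 1 0;0.004 -0.104 -0.092 14 0 1 0;0.004 -0.104 -0.092 14 0 1 0;0.004 -0.104 -0.092 14 0 1 0;0.004 -0.104 -0.092 14 0 1 0;0.004 -0.104 -0.092 14 0 1 0;0.004 -0.104 -0.092 14 0 1 0"

```text
time_s: 11.4
ee_pos: [532.8, 200.7, 171.3]
ee_rot: [-12.5, -87.4, 178.5]
force: [-0.1, 0.0, -1.4]
gripper_width: 0.6
gripper_force: 0.0
```

```bash
python3 - <<'E'
from wp import *
from workcell import env,eyes
import cv2
f=eyes.grab_frame("wrist")
cv2.imwrite("pics/w6.png",cv2.resize(f["image"][100:280,220:640],(798,342),interpolation=cv2.INTER_CUBIC))
s=env.state()
for k in("time_s","qpos","ee_pos","ee_rot","force"):print(k,np.round(s[k],1))
print(f["eye"],f["attitude"])
for z in (205,207,209):print(z,proj(f,hood(HP,[(-50,60,z),(-50,0,z),(-50,-60,z)])).round(1).tolist())
for z in (227,229,231):print(z,proj(f,hood(HP,[(-50,165,z)])).round(1))
E
```

```text
time_s 11.4
qpos [ 51.7  43.4 140.9 246.1  94.3 -85.5]
ee_pos [532.9 200.2 171.2]
ee_rot [-12.3 -87.4 178.2]
force [-0.4 -0.5  0. ]
[363.39555295 242.85337834 234.73729551] [  77.96118618    0.56346855 -103.99842351]
205 [[426.2, 174.9], [514.4, 173.9], [602.1, 172.9]]
207 [[426.3, 172.0], [514.7, 171.0], [602.6, 170.0]]
209 [[426.5, 169.0], [515.1, 168.0], [603.1, 167.0]]
227 [[269.1 143.5]]
229 [[268.9 140.4]]
231 [[268.8 137.3]]
```

View pics/w6.png

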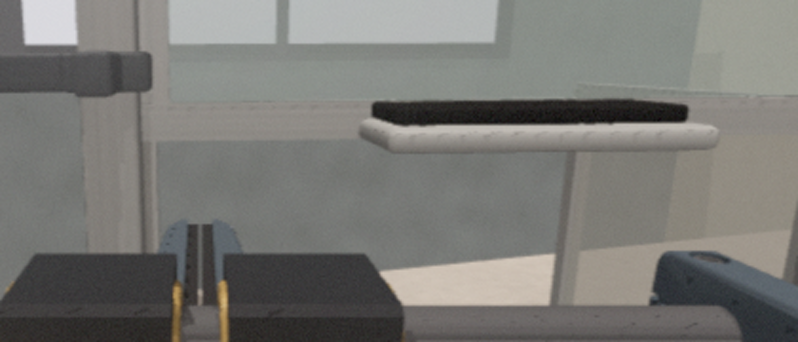

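The clip finger's end face is at about (270,139). The lip's underside is at about row 179.5, against about 150.5 for the clip's underside. I've used all my picture views, so I'll sharpen these edges with numeric column profiles.

```bash
python3 - <<'E'
from wp import *
from workcell import eyes
import cv2
f=eyes.grab_frame("wrist");g=cv2.cvtColor(f["image"],cv2.COLOR_BGR2GRAY).astype(float)
for c in(266,270,274):print("clip",c,g[122:156,c-1:c+2].mean(1).round().astype(int).tolist())
for c in(460,515,570):print("lip",c,g[146:186,c-2:c+3].mean(1).round().astype(int).tolist())
for m in(208,210):print(m,proj(f,hood(HP,[(-50,0,m-8),(-50,0,m+8),(-40,0,m+8),(-7,0,m+8)])).round(1).tolist())
print(proj(f,hood(HP,[(-50,165,229-8),(-50,165,229+8)])).round(1).tolist())
E
```

```text
clip 266 [138, 139, 140, 137, 128, 112, 98, 85, 83, 80, 82, 81, 82, 82, 80, 81, 81, 80, 80, 80, 83, 79, 77, 78, 79, 79, 76, 71, 78, 110, 128, 130, 130, 129]
clip 270 [139, 139, 140, 137, 129, 112, 97, 87, 86, 84, 84, 84, 83, 84, 83, 84, 82, 80, 78, 79, 80, 80, 78, 77, 78, 76, 74, 71, 77, 109, 128, 128, 129, 129]
clip 274 [141, 140, 139, 138, 129, 111, 99, 86, 84, 84, 84, 81, 81, 81, 81, 80, 80, 79, 80, 80, 80, 76, 78, 78, 78, 75, 76, 71, 79, 111, 129, 129, 131, 131]
lip 460 [142, 142, 141, 142, 141, 140, 128, 63, 39, 40, 37, 37, 33, 33, 32, 31, 28, 28, 34, 89, 177, 185, 186, 185, 173, 160, 154, 148, 141, 136, 129, 123, 114, 108, 101, 115, 116, 115, 116, 115]
lip 515 [139, 139, 140, 140, 140, 139, 90, 43, 36, 39, 38, 33, 28, 27, 25, 23, 23, 20, 33, 101, 179, 186, 186, 172, 154, 153, 148, 143, 138, 132, 126, 118, 109, 100, 112, 115, 114, 111, 112, 112]
lip 570 [150, 135, 131, 132, 137, 136, 139, 126, 66, 40, 32, 32, 26, 28, 25, 25, 25, 29, 92, 178, 185, 185, 171, 162, 158, 152, 147, 140, 134, 127, 120, 114, 108, 111, 122, 122, 123, 123, 122, 123]
208 [[513.0, 181.2], [515.7, 157.6], [507.2, 156.4], [483.9, 153.2]]
210 [[513.4, 178.3], [516.1, 154.6], [507.6, 153.5], [484.1, 150.7]]
[[268.8, 152.7], [267.7, 127.9]]
```

Fitted heights are 229.9 for the clip and 209.0 for the lip, measured when the TCP was at 183.1. The lip has to rise 20.9 mm more, which puts the final TCP at z ≈ 204.0. I'll go back under it.

Call:
send_rows --targets "-0.002 0.123 0.065 -14 0 -1 0;-0.002 0.123 0.065 -14 0 -1 0;-0.002 0.123 0.065 -14 0 -1 0;-0.002 0.123 0.065 -14 0 -1 0;-0.002 0.123 0.065 -14 0 -1 0;-0.002 0.123 0.065 -14 0 -1 0;-0.002 0.123 0.065 -14 0 -1 0"

```text
time_s: 12.08
ee_pos: [566.4, 66.4, 170.9]
ee_rot: [-5.7, -87.5, 157.6]
force: [0.5, -1.0, 0.4]
gripper_width: 0.6
gripper_force: 0.0
```

Call:
send_rows --targets "0.003 0 0 0 0 0 0;0.006 0 0 0 0 0 0;0.008 0 0 0 0 0 0;0.01 0 0 0 0 0 0;0.012 0 0 0 0 0 0;0.014 0 0.001 0 0 0 0;0.016 0 0.001 0 0 0 0;0.018 0 0.001 0 0 0 0;0.02 0 0.001 0 0 0 0;0.022 0 0.001 0 0 0 0;0.023 0 0.001 0 0 0 0;0.023 0 0.001 0 0 0 0"

```text
time_s: 13.08
ee_pos: [566.4, 66.5, 194.3]
ee_rot: [-6.5, -87.5, 158.4]
force: [0.7, 1.1, -2.0]
gripper_width: 0.6
gripper_force: 0.8
```

```bash
python3 - <<'E'
from workcell import env
import numpy as np
s=env.state()
for k in("time_s","ee_pos","ee_rot","force"):print(k,np.round(s[k],2))
E
```

```text
time_s 13.08
ee_pos [566.37  66.51 194.3 ]
ee_rot [ -6.47 -87.5  158.44]
force [ 0.71  1.11 -1.96]
```

Call:
send_rows --targets "0.001 0 0 0 0 0 0;0.0025 0 0 0 0 0 0;0.004 0 0 0 0 0 0;0.0055 0 0 0 0 0 0;0.007 0 0 0 0 0 0;0.008 0 0 0 0 0 0;0.0088 0 0 0 0 0 0;0.0093 0 0 0 0 0 0;0.0095 0 0 0 0 0 0;0.0095 0 0 0 0 0 0;0.0095 0 0 0 0 0 0"

```text
time_s: 14.0
ee_pos: [565.8, 66.4, 203.5]
ee_rot: [-5.5, -87.5, 157.5]
force: [2.1, -0.5, -1.5]
gripper_width: 0.5
gripper_force: 1.0
```

Call:
send_rows --targets "-0.003 0 0 0 0 0 0;-0.012 0 -0.001 0 0 0 0;-0.02 0 -0.001 0 0 0 0;-0.02 0 -0.001 0 0 0 0"

```text
time_s: 14.33
ee_pos: [565.9, 66.9, 182.2]
ee_rot: [-3.2, -87.6, 155.2]
force: [0.1, 0.7, -0.2]
gripper_width: 0.7
gripper_force: 0.0
```

Call:
send_rows --targets "0.004 -0.104 -0.092 14 0 1 0;0.004 -0.104 -0.092 14 0 1 0;0.004 -0.104 -0.092 14 0 1 0;0.004 -0.104 -0.092 14 0 1 0;0.004 -0.104 -0.092 14 0 1 0;0.004 -0.104 -0.092 14 0 1 0;0.004 -0.104 -0.092 14 0 1 0"

```text
time_s: 14.92
ee_pos: [533.3, 200.8, 184.0]
ee_rot: [-12.9, -87.4, 178.8]
force: [-0.2, -0.5, 0.3]
gripper_width: 0.6
gripper_force: 0.0
```

```bash
python3 - <<'E'
from wp import *
from workcell import eyes,env
import cv2
s=env.state()
for k in("time_s","ee_pos","ee_rot","force"):print(k,np.round(s[k],2))
f=eyes.grab_frame("wrist");g=cv2.cvtColor(f["image"],cv2.COLOR_BGR2GRAY).astype(float)
P=lambda L:proj(f,hood(HP,[L]))[0]
cc=int(P((-50,165,230))[0])+1;a=P((-50,165,230));b=P((-50,0,230));r=int(a[1])-18
print("clip pred@230 top/bot",P((-50,165,238))[1],P((-50,165,222))[1],"row0",r,g[r:r+40,cc-1:cc+2].mean(1).round().astype(int).tolist())
r=int(b[1])-22;c=int(b[0])
print("lip pred@230 rubbertop/bot",P((-7,0,238))[1],P((-50,0,222))[1],"row0",r,g[r:r+44,c-2:c+3].mean(1).round().astype(int).tolist())
E
```

```text
time_s 14.92
ee_pos [533.28 200.84 183.98]
ee_rot [-12.86 -87.37 178.78]
force [-0.23 -0.53  0.3 ]
clip pred@230 top/bot 146.23512713004104 170.45678686141534 row0 140 [137, 138, 136, 133, 108, 99, 102, 105, 90, 80, 79, 79, 79, 80, 78, 80, 79, 79, 79, 77, 76, 73, 76, 76, 75, 75, 73, 72, 69, 73, 107, 126, 126, 125, 127, 126, 127, 127, 126, 126]
lip pred@230 rubbertop/bot 141.49226029232972 167.63239563642796 row0 133 [140, 139, 140, 141, 140, 140, 140, 140, 137, 107, 50, 37, 39, 31, 30, 27, 25, 29, 25, 24, 33, 97, 180, 185, 183, 173, 163, 156, 149, 143, 136, 131, 123, 116, 110, 101, 118, 117, 116, 117, 116, 116, 113, 115]
```

The lip is at about 229.5 mm and the clip at about 230 mm, level to within 1 mm. The tool is clear of everything, so I'm handing in.

```bash
python3 -c "
from workcell import env
print(env.job_done())"
```

```text
the job is handed in; nothing more can be done
None
```

I pushed the window up from beneath its lip with closed fingertips until the lip stood level with the index clip, to within about 1 mm by the wrist camera. I left it standing there with the tool clear of everything, and handed in at about 15 s. The push paused about 21 mm short while I backed off to check the height. No contact with the jar, bottle, carton or dish showed in the force readings.

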